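# Balance the breakfast carrier and hold it level

### The arm

A 6-joint arm with a two-finger parallel gripper is mounted at the origin on the work surface. World frame = base frame: x ahead of the robot, y to its left, z up, the work surface at z = 0. Lengths are in m, angles in rad, forces in N, time in s.
With the tool pointing down it reaches from about 0.425 to 0.95 m from the base axis. Payload 3.5 kg.
Tool frame: the origin (TCP) lies between the finger pads, 19 mm behind the fingertips; this is the grasp point; z points along the fingers, y is the line along which they close (so a half turn about z gives the same grasp; the last joint's range is limited). The gripper opens to 85 mm and grips with 20 to 120 N. Pads are 22 mm wide; open, the fingers measure 114 mm over their backs; the gripper's body (76 mm by 85 mm) begins 54 mm behind the grasp point. The pads swing forward as they close: fully open they stand 13 mm farther back than shut.
Start: joints at [-1.47, 0.286, 1.577, -0, 1.279, -0.15], TCP at [0.168, -0.654, 0.25] pointing down, gripper open.
Joint ranges: [-2.77, 2.77], [-0.9, 2.22], [0.21, 2.48], [-1.53, 4.67], [0.24, 2.81], [-2.84, 2.84]. Speed limits (rad/s): [2.79, 2.79, 3.14, 3.14, 3.14, 3.14].

### API

Orientations are given as a unit quaternion [x, y, z, w].
In Python, from plant import ctrl gives the robot as it stands. The module is installed in compiled form; this text tells all that it offers.
- The arm moves only by the tool send_rows, never from a script. Its argument "rows" is text: rows parted by semicolons, each of 7 numbers parted by spaces: the turn, a rotation vector about the tool's x, y, z in degrees, then the shift along the tool's x, y, z in mm, then the opening, from -1 (shut) to 1 (fully open). A call has 1 to 8 rows; each row is the pose to reach, as a shift and turn from the pose commanded when the call began, along the tool's axes at that moment; what a row does not reach only later rows make up. A row lasts 1/8 s, in which the tool goes at most 62.5 mm and 10.7 degrees, less where a joint would pass 70% of its speed; a pose out of reach is approached as far as the arm can. A call with a gripper value outside its range is refused whole. The fingers move at their own pace and stop on an object; "grip_force" is the grip in N (left out, the last holds). Time passes only in rows, so rows that repeat a pose let the fingers close. It gives the time, the measured TCP pose, the force, the opening and the grip force at its end, in the units of the state.
- ctrl.get_state(): the state, without advancing time (a new reading comes with each control period).
- ctrl.read_camera(name): name is "scene" or "top"; returns a dict with "color" (420x560x3 uint8, red, green, blue), "fx", "fy", "cx", "cy" (pixels), "extrinsics" (4x4, takes a point from world to camera coordinates). Camera axes: x right, y down, z forward; pixel columns grow to the right and rows downward; lengths in m; the calibration is good to about 2 mm. A picture is of the moment at which its call begins. There is no depth.
- ctrl.sign_off(): hands the job in; it is judged then, once.
Trained networks look in a picture, given as the dict that the camera call returned (one of the last four; its "shot" number tells which), for a name from the list of things; names that differ only in an ending like _2 or _b are one class to them, and where a whole thing is asked for, a point or a joint stands for the part that bears it (a point fixed in the world has none). Each returns a list of dicts, best first, with "p" (0 to 1); they miss things now and then, are a little off and sometimes report something else, mostly with a low value. They report only what shows in the picture. A call takes as long as a camera call. They do not tell look-alikes from the thing itself.
- ctrl.look_for(picture, target): "position" ([x, y, z] in m, in the coordinates of the camera as it stood for that picture, good to about 4 mm: the middle of the surface that is visible of it).
The state is a dict: "time": time; "qpos": joint angles; "dq": joint speeds; "joint_efforts": joint torques, N m; "eef_pos": TCP position; "tcp_rot": TCP orientation; "contact_force": force on the tool from outside, world axes, zero at the start; "wrist_torque": the same for the moment, N m; "opening": opening from 0.0 (shut) to 1.0 (fully open); "finger_force": force on a finger pad.
Only numpy, scipy, OpenCV 4.12 (cv2) and the standard library are available. Lean on these libraries where they do the work, as an engineer would, in place of code of your own. Each camera call takes 0.05 s, during which the arm holds its last target. There are 200 camera calls.

### The job

Slide the green tea tin along the floor of the wooden breakfast carrier until it sits square and flush in the outer corner diagonally opposite the honey jar, touching both rims, so that the load balances. Let go of the tin, then take the carrier by its dark cross handle and lift it level, with everything still standing in it, to about 10 cm above the worktop. Leave the mug, the spread jar and the bread alone, and finish while holding the carrier there, still and level, by the handle alone.

Things in the scene. Friction and masses are not known exactly. Their poses are not given: they have to be found in the camera images.
- carrier: Loose wooden breakfast carrier, 0.36 kg empty, about 0.9 kg loaded. Origin: centre of its underside (worktop level), z up. Tray 360 long (its x), 220 wide (its y), rims 8 thick with tops 36 above the origin. +x points to the tin's bay; honey and pepper stand in the -x bay. A cross handle at x = 0 spans it along y. On rubber feet: a light push on the tin does not drag it.
- tray_floor (a point): Centre of the carrier's inner floor, 12 above its underside, axes as the carrier's. The flat floor inside the rims is 344 long (x -172 to +172) and 204 wide (y -102 to +102).
- handle (a point): Middle of the carrier's dark cross handle, 170 above the carrier's underside, axes as the carrier's: a straight bar with flat sides, 18 wide (x), 22 high (z), about 220 long (y), open below, borne by two uprights (36 along x, 12 along y, 181 high) at y -116 and +116. With the tin home the load balances within about 20 mm of this point.
- tin: Green tea tin with a brass band, about 0.26 kg, loose on the carrier floor in the +x bay. 80 along its x, 62 along its y, 85 high, upright faces; origin at the centre of its underside. Its x starts within 20 degrees of the carrier's x. Home: x parallel to the carrier's x, centre at x +132 and y 71 from the carrier's origin, y of the other sign than the honey's.
- honey: Amber honey jar with a yellow cap, 58 in diameter, 75 high, about 0.22 kg, standing loose in the carrier's -x bay near one of its two corners (which one varies). Origin at the centre of its underside.
- pepper: Dark wooden pepper mill, 40 in diameter, 92 high, standing loose near the other corner of the -x bay. Origin at the centre of its underside.
- mug: White mug, 80 in diameter (handle to one side), 90 high, standing on the worktop. Leave it alone. Origin at the centre of its underside.
- spread: Brown spread jar with a red cap, 72 in diameter, 100 high, on the worktop beside the carrier. Leave it alone. Origin at the centre of its underside.
- bread: Slice of bread lying on the 22 thick cutting board, 105 by 115 by 16. Leave it alone. Origin at the centre of its underside.
There are look-alikes about, which are no part of the job. Leave any blue look-alike of the tin alone. There is more than one size of the pepper; the job needs the smaller.

How it is judged:
By the outcome, as a careful person would: the job done as asked, in the order asked, and still so for the second after the job is handed in, while the arm keeps its last pose, push and grip.
It also fails if it takes over 61 s, if anything falls off the work surface, if the arm or the gripper's body presses on something with over 40 N, if the wrist force passes 120 N, or if a joint passes its speed limit or range.

## Working session

There is one attempt and no reset: what is moved stays moved. The work goes in short steps, Python scripts to look and compute and a tool call to move; the robot and the scene stay as the last step left them, time stands still between calls to the robot, and variables do not carry over. Pictures are saved under pics/ and viewed, at most 12 in all, crops included, and the job is handed in when it is done.

Besides the shell and the picture viewer there is one more tool, called after "Emit:" as name(argument=value, ...), one argument or row to a line, values as JSON. send_rows: Moves the arm, as the interface text tells. Its arguments: {"type":"object","properties":{"rows":{"type":"string"},"grip_force":{"type":"number"}},"required":["rows"]}

```bash
mkdir -p pics
cat > h.py <<'E'
import numpy as np, cv2
from plant import ctrl
def shot(n,f=None):
    p=ctrl.read_camera(n)
    if f: cv2.imwrite('pics/'+f,p['color'][:,:,::-1])
    return p
def world(p,c):
    E=np.array(p['extrinsics']); return E[:3,:3].T@(np.array(c)-E[:3,3])
def pix(p,w):
    E=np.array(p['extrinsics']); c=E[:3,:3]@np.array(w)+E[:3,3]; return np.array([p['fx']*c[0]/c[2]+p['cx'],p['fy']*c[1]/c[2]+p['cy']])
def ray(p,u,v,z):
    E=np.array(p['extrinsics']); o=-E[:3,:3].T@E[:3,3]; d=E[:3,:3].T@np.array([(u-p['cx'])/p['fx'],(v-p['cy'])/p['fy'],1]); return o+d*(z-o[2])/d[2]
E
python3 - <<'E'
from h import *
np.set_printoptions(precision=3,suppress=True)
for n in('scene','top'):
    p=shot(n,n+'0.png'); E=np.array(p['extrinsics']);print(n,-E[:3,:3].T@E[:3,3],p['fx'])
    for t in['carrier','handle','tin','honey','pepper','mug','spread','bread']:
        for r in ctrl.look_for(p,t)[:3]:
            w=world(p,r['position']); print(t,round(r['p'],2),w,pix(p,w).round())
print(ctrl.get_state())
E
```

```text
scene [1.699 0.094 0.867] 512.8851011919047
carrier 0.78 [ 0.592 -0.138  0.02 ] [215. 253.]
tin 0.96 [ 0.577 -0.031  0.07 ] [255. 237.]
tin 0.61 [0.586 0.124 0.062] [312. 245.]
honey 0.9 [ 0.643 -0.253  0.065] [167. 248.]
pepper 0.89 [ 0.512 -0.254  0.061] [179. 222.]
pepper 0.61 [ 0.378 -0.245  0.062] [192. 198.]
pepper 0.24 [ 0.642 -0.252  0.066] [168. 248.]
mug 0.81 [0.441 0.297 0.06 ] [373. 219.]
spread 0.92 [ 0.548 -0.471  0.064] [ 99. 224.]
bread 0.41 [0.441 0.3   0.059] [374. 220.]
top [0.391 0.001 1.439] 480.7002058693055
carrier 0.79 [ 0.546 -0.138  0.012] [339. 205.]
handle 0.94 [ 0.549 -0.138  0.012] [339. 205.]
tin 0.83 [ 0.543 -0.034  0.094] [305. 204.]
tin 0.64 [0.554 0.126 0.081] [249. 203.]
honey 0.69 [ 0.619 -0.254  0.09 ] [382. 175.]
pepper 0.83 [ 0.363 -0.236  0.11 ] [382. 267.]
pepper 0.51 [ 0.501 -0.256  0.087] [385. 217.]
mug 0.68 [0.416 0.311 0.027] [189. 254.]
mug 0.23 [ 0.498 -0.257  0.086] [385. 218.]
spread 0.84 [ 0.519 -0.461  0.096] [459. 208.]
spread 0.52 [ 0.544 -0.035  0.094] [306. 204.]
bread 0.75 [0.507 0.518 0.036] [118. 225.]
{'time': 0.9, 'qpos': array([-1.47 ,  0.286,  1.577, -0.   ,  1.279, -0.15 ]), 'dq': array([ 0.   ,  0.   ,  0.004,  0.001,  0.   , -0.001]), 'joint_efforts': array([  0.   , -40.596, -29.295,  -0.   ,   0.   ,   0.   ]), 'eef_pos': array([ 0.168, -0.654,  0.25 ]), 'tcp_rot': array([ 0.992,  0.125, -0.   ,  0.   ]), 'contact_force': array([0.312, 0.254, 0.731]), 'wrist_torque': array([-0.019,  0.031,  0.019]), 'finger_force': 0.0, 'opening': 1.003610221746035}
```

View pics/top0.png

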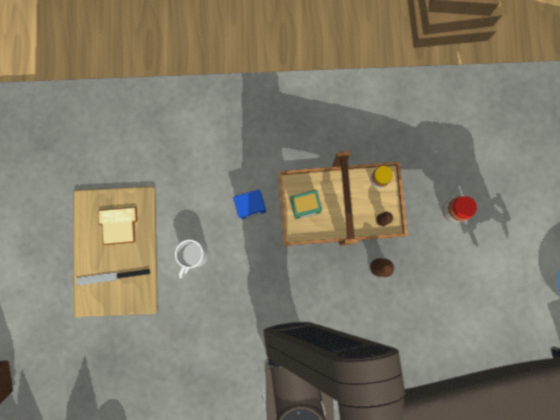

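View pics/scene0.png

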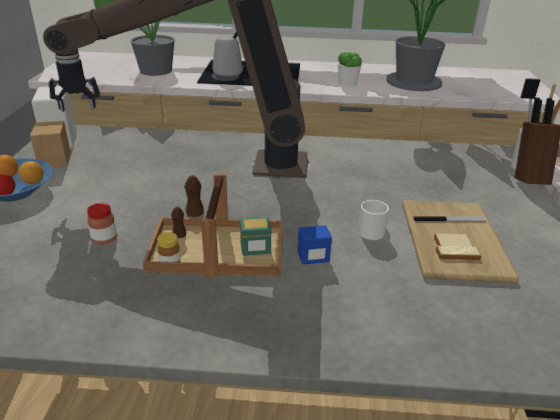

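Top view: the carrier's rim corners are near (281,172), (402,164), (406,236) and (286,244), with the handle along column ~347. The honey has a yellow cap at (383,175), in the far right bay corner.
- Tins: green at (305,204) inside the carrier, blue at (249,203) outside. The green one with the brass top, inside the carrier, fits the description.
- Pepper mills: (385,217) inside the carrier, (382,267) outside. The small one inside belongs to the load.

I'll confirm this in one enlarged crop.

Run:
```python
from h import *
p=shot('top'); c=p['color'][150:262,265:415,::-1]
cv2.imwrite('pics/crop.png',cv2.resize(c,None,fx=5.33,fy=5.33,interpolation=cv2.INTER_CUBIC)[:600,:800])
```

```text
(no output)
```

View pics/crop.png

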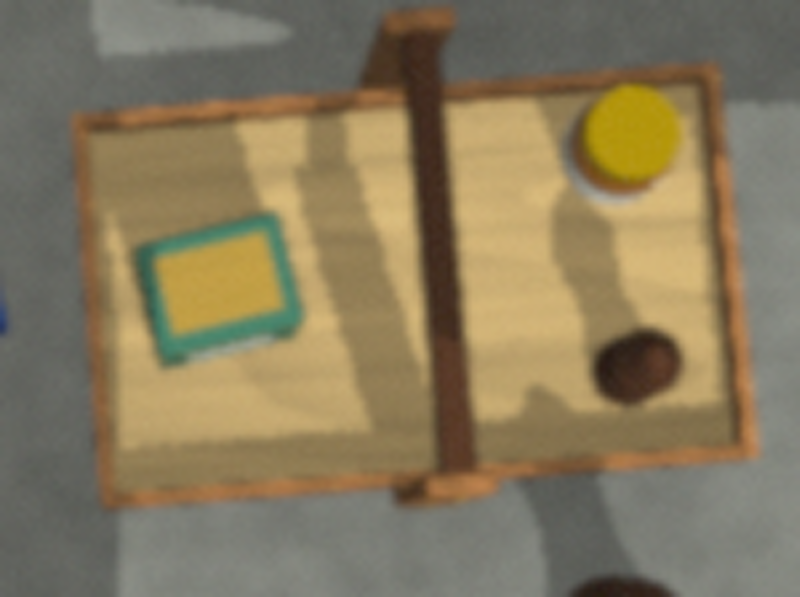

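The crop shows the green tin (brass top) centred at (220,288) in the crop and the honey at (632,133), far right. The small pepper mill is at (640,365). The tin's home is therefore the lower-left corner of the picture.

Run:
```python
from h import *
from scipy.optimize import least_squares
np.set_printoptions(precision=4,suppress=True)
p=shot('top'); k=5.33
o=lambda a:((a[0]+.5)/k-.5+265,(a[1]+.5)/k-.5+150)
W=lambda a,z: ray(p,*o(a),z)[:2]
def fit(px,z,loc,name):
    P=np.array([W(a,z) for a in px]); L=np.array(loc)
    f=lambda q:(q[:2]+L@np.array([[np.cos(q[2]),np.sin(q[2])],[-np.sin(q[2]),np.cos(q[2])]])-P).ravel()
    r=least_squares(f,[*P.mean(0),1.5]); print(name,r.x,np.degrees(r.x[2]),'res',r.fun*1000); return r.x
a,b=.18,.11
c=fit([(75,115),(716,66),(757,457),(104,505)],.036,[(a,-b),(-a,-b),(-a,b),(a,b)],'carrier')
a,b=.04,.031
t=fit([(138,245),(275,213),(301,325),(165,363)],.097,[(a,-b),(-a,-b),(-a,b),(a,b)],'tin')
R=np.array([[np.cos(c[2]),-np.sin(c[2])],[np.sin(c[2]),np.cos(c[2])]])
loc=lambda w:R.T@(np.array(w)-c[:2])
h=loc(W((632,133),.087)); m=loc(W((640,365),.104)); print('local tin',loc(t[:2]),'honey',h,'pepper',m)
print('handle ends',loc(W((421,40),.181)),loc(W((456,465),.181)))
home=c[:2]+R@[.132,.071]; print('home',home,'handle',c[:2])
print('com',(.26*np.array([.132,.071])+.22*h+.06*m)/.9)
```

```text
carrier [ 0.5503 -0.143   1.6151] 92.53674879298 res [ 1.337   2.1582  1.9592 -2.6161 -1.4011 -1.6497 -1.8951  2.1076]
tin [ 0.5456 -0.0357  1.7795] 101.95831531421054 res [-1.3285  3.2187  0.5884 -2.2354 -0.2361 -3.5995  0.9762  2.6162]
local tin [0.1074 0.    ] honey [-0.1176 -0.0662] pepper [-0.1069  0.0586]
handle ends [ 0.0007 -0.1057] [0.0018 0.1061]
home [ 0.4736 -0.0143] handle [ 0.5503 -0.143 ]
com [0.0022 0.0082]
```

Emit:
send_rows(
  rows="0 0 -87.5 519 -505 0 1;0 0 -87.5 519 -505 0 1;0 0 -87.5 519 -505 0 1;0 0 -87.5 519 -505 0 1;0 0 -87.5 519 -505 0 1;0 0 -87.5 519 -505 0 1;0 0 -87.5 519 -505 0 1;0 0 -87.5 519 -505 0 1",
  grip_force=25,
)

```text
time: 2.0
eef_pos: [0.4289, -0.2254, 0.2505]
tcp_rot: [0.638, 0.77, 0.0, 0.001]
contact_force: [1.1, 0.1, -0.3]
opening: 0.999
finger_force: 0.0
```

```bash
cat > go.py <<'E'
import sys
from h import *
from scipy.spatial.transform import Rotation as Ro
np.set_printoptions(precision=3,suppress=True)
x,y,z,yaw=map(float,sys.argv[1:5])
s=ctrl.get_state(); R=Ro.from_quat(s['tcp_rot']); a=np.radians(yaw)
T=Ro.from_matrix(np.array([[np.cos(a),np.sin(a),0],[np.sin(a),-np.cos(a),0],[0,0,-1]]))
print('t',s['time'],'pos',s['eef_pos'],'F',s['contact_force'],'M',s['wrist_torque'],'op',s['opening'],'ff',s['finger_force'])
print('turn',(R.inv()*T).as_rotvec(degrees=True),'shift mm',R.inv().apply(np.array([x,y,z])-s['eef_pos'])*1000,'tooldown',R.apply([0,0,1]))
E
python3 go.py .5456 -.0357 .25 102
```

```text
t 2.0 pos [ 0.429 -0.225  0.251] F [ 1.137  0.091 -0.334] M [-0.001  0.001 -0.03 ] op 0.9991693332397436 ff 0.0
turn [ 0.055  0.063 -1.352] shift mm [164.854 149.701   0.488] tooldown [ 0.001 -0.001 -1.   ]
```

Emit:
send_rows(
  rows="0 0 -1.4 165 150 0 1;0 0 -1.4 165 150 0 1;0 0 -1.4 165 150 0 1;0 0 -1.4 165 150 0 1;0 0 -1.4 165 150 0 1;0 0 -1.4 165 150 0 1",
)

```text
time: 2.75
eef_pos: [0.5459, -0.0383, 0.2499]
tcp_rot: [0.631, 0.776, -0.0, -0.0]
contact_force: [-0.3, 0.9, -0.0]
opening: 1.002
finger_force: 0.0
```

```bash
python3 go.py .5456 -.0357 .076 102
python3 - <<'E'
from h import *
p=shot('scene'); cv2.imwrite('pics/s1.png',cv2.resize(p['color'][130:290,140:340,::-1],None,fx=3.7,fy=3.7,interpolation=cv2.INTER_CUBIC))
E
```

```text
t 2.75 pos [ 0.546 -0.038  0.25 ] F [-0.316  0.893 -0.02 ] M [ 0.041  0.068 -0.008] op 1.0019708674683299 ff 0.0
turn [-0.03   0.016 -0.283] shift mm [  2.684   0.346 173.932] tooldown [-0. -0. -1.]
```

View pics/s1.png

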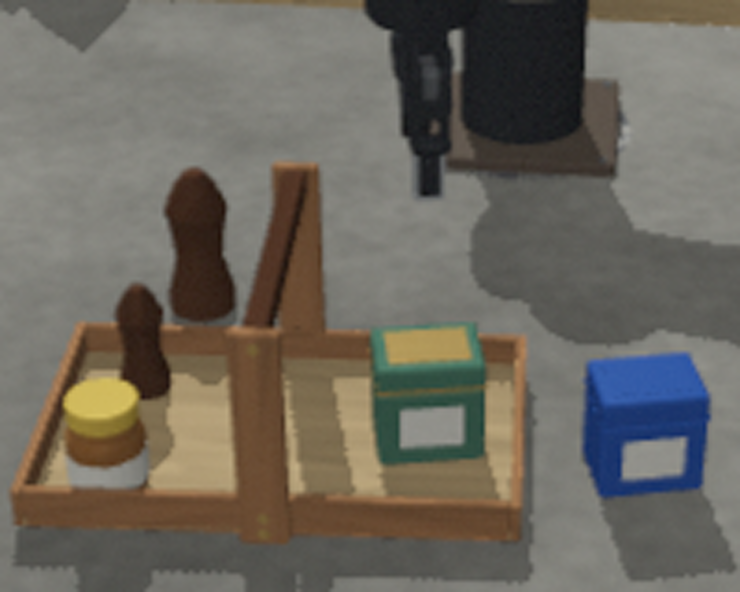

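The gripper is above the green tin (430,390 in the crop), so I'm descending with the fingers straddling it.

Emit:
send_rows(
  rows="0 0 0 2.5 0 60 1;0 0 0 2.5 0 110 1;0 0 0 2.5 0 140 1;0 0 0 2.5 0 160 1;0 0 0 2.5 0 178 1;0 0 0 2.5 0 178 1",
)

```text
time: 3.55
eef_pos: [0.5445, -0.0361, 0.0707]
tcp_rot: [0.632, 0.775, -0.001, -0.001]
contact_force: [0.2, 0.3, 0.7]
opening: 0.999
finger_force: 0.0
```

Emit:
send_rows(
  rows="0 0 0 0 0 0 0;0 0 0 0 0 0 0;0 0 0 0 0 0 0;0 0 0 0 0 0 0;0 0 0 0 0 0 0;0 0 0 0 0 0 0",
  grip_force=20,
)

```text
time: 4.3
eef_pos: [0.547, -0.0359, 0.0735]
tcp_rot: [0.631, 0.776, 0.001, 0.001]
contact_force: [1.0, -1.9, 6.5]
opening: 0.726
finger_force: 24.0
```

```bash
python3 go.py .4736 -.0143 .072 92.5
```

```text
t 4.3 pos [ 0.547 -0.036  0.074] F [ 1.006 -1.911  6.455] M [-0.148 -0.061 -0.049] op 0.7255667613683121 ff 24.00299856439233
turn [0.162 0.076 9.219] shift mm [ 36.04  -67.463   1.298] tooldown [ 0.003 -0.001 -1.   ]
```

Emit:
send_rows(
  rows="0 0 1.5 4 -8 -1 0;0 0 3 8 -16 -1 0;0 0 4.5 12 -24 -1 0;0 0 6 16 -32 -1 0;0 0 7.5 20 -40 -1 0;0 0 8.5 24 -48 -1 0;0 0 9.2 28 -56 -1 0;0 0 9.2 30 -63 -1 0",
)

```text
time: 5.3
eef_pos: [0.4779, -0.0187, 0.0735]
tcp_rot: [0.692, 0.722, 0.001, 0.001]
contact_force: [4.5, -0.4, 5.6]
opening: 0.719
finger_force: 23.9
```

```bash
python3 go.py .4736 -.0143 .0725 92.5
python3 - <<'E'
from h import *
p=shot('top'); c=p['color'][150:262,265:415,::-1]
cv2.imwrite('pics/c2.png',cv2.resize(c,None,fx=5.33,fy=5.33,interpolation=cv2.INTER_CUBIC)[:600,:800])
E
```

```text
t 5.3 pos [ 0.478 -0.019  0.073] F [ 4.506 -0.428  5.609] M [-0.191 -0.766  0.046] op 0.7191751285286552 ff 23.933038227260113
turn [ 0.093  0.004 -0.018] shift mm [ 4.62  -4.138  0.99 ] tooldown [ 0.002  0.    -1.   ]
```

View pics/c2.png

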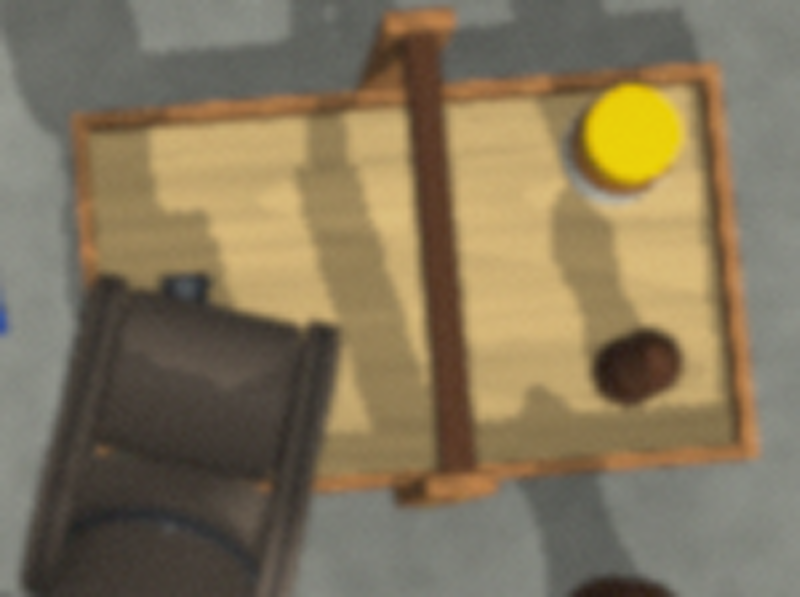

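The carrier hasn't moved. I'm creeping into the end rim, then the side rim, watching the force.

Emit:
send_rows(
  rows="0 0 0 2 0 0 0;0 0 0 4 0 0 0;0 0 0 5 0 0 0;0 0 0 5 0 0 0",
)

```text
time: 5.85
eef_pos: [0.4772, -0.0148, 0.0735]
tcp_rot: [0.692, 0.722, -0.001, 0.0]
contact_force: [-0.7, -5.4, 8.5]
opening: 0.725
finger_force: 24.2
```

Emit:
send_rows(
  rows="0 0 0 1 0 0 0;0 0 0 1 0 0 0",
)

```text
time: 6.1
eef_pos: [0.4772, -0.0145, 0.0736]
tcp_rot: [0.691, 0.723, -0.002, 0.001]
contact_force: [-0.3, -8.4, 9.2]
opening: 0.721
finger_force: 24.2
```

Emit:
send_rows(
  rows="0 0 0 1 0 0 0;0 0 0 1 0 0 0",
)

```text
time: 6.35
eef_pos: [0.4774, -0.0137, 0.0736]
tcp_rot: [0.691, 0.722, -0.002, 0.001]
contact_force: [0.6, -9.0, 7.2]
opening: 0.723
finger_force: 24.1
```

Emit:
send_rows(
  rows="0 0 0 0 -2 0 0;0 0 0 0 -4 0 0;0 0 0 0 -4 0 0",
)

```text
time: 6.72
eef_pos: [0.4743, -0.013, 0.0735]
tcp_rot: [0.692, 0.722, 0.0, 0.002]
contact_force: [5.1, -3.8, 4.3]
opening: 0.722
finger_force: 23.8
```

```bash
python3 go.py .4736 -.0143 .0725 92.5
```

```text
t 6.725 pos [ 0.474 -0.013  0.074] F [ 5.077 -3.806  4.333] M [-0.672 -0.898 -0.047] op 0.7215851700222734 ff 23.789927624166012
turn [ 0.161  0.12  -0.019] shift mm [-1.268 -0.745  1.046] tooldown [ 0.003 -0.002 -1.   ]
```

Emit:
send_rows(
  rows="0 0 0 0 -1 0 0;0 0 0 0 -1 0 0",
)

```text
time: 6.98
eef_pos: [0.4734, -0.013, 0.0736]
tcp_rot: [0.692, 0.722, 0.0, 0.002]
contact_force: [5.1, -4.8, 3.3]
opening: 0.729
finger_force: 23.8
```

Emit:
send_rows(
  rows="0 0 0 0 -1 0 0;0 0 0 0 -1 0 0",
)

```text
time: 7.22
eef_pos: [0.4725, -0.013, 0.0736]
tcp_rot: [0.692, 0.722, 0.0, 0.002]
contact_force: [4.7, -3.9, 3.1]
opening: 0.721
finger_force: 23.8
```

Emit:
send_rows(
  rows="0 0 0 0 -1 0 0;0 0 0 0 -1 0 0",
)

```text
time: 7.48
eef_pos: [0.4716, -0.0128, 0.0736]
tcp_rot: [0.691, 0.723, 0.001, 0.002]
contact_force: [5.9, -2.7, 3.3]
opening: 0.727
finger_force: 23.8
```

Emit:
send_rows(
  rows="0 0 0 0 -1 0 0;0 0 0 0 -1 0 0",
)

```text
time: 7.72
eef_pos: [0.4706, -0.0127, 0.0736]
tcp_rot: [0.691, 0.723, 0.001, 0.002]
contact_force: [6.3, -1.9, 2.8]
opening: 0.721
finger_force: 23.9
```

Emit:
send_rows(
  rows="0 0 0 0 -1 0 0;0 0 0 0 -1 0 0",
)

```text
time: 7.98
eef_pos: [0.4697, -0.0127, 0.0736]
tcp_rot: [0.691, 0.723, 0.001, 0.002]
contact_force: [6.3, -1.8, 2.7]
opening: 0.723
finger_force: 24.0
```

```bash
python3 go.py .4736 -.0143 .0725 92.5
python3 - <<'E'
from h import *
p=shot('scene'); cv2.imwrite('pics/s2.png',cv2.resize(p['color'][170:290,140:300,::-1],None,fx=5,fy=5,interpolation=cv2.INTER_CUBIC))
E
```

```text
t 7.975 pos [ 0.47  -0.013  0.074] F [ 6.258 -1.805  2.684] M [-0.321 -1.056  0.456] op 0.7230895809765923 ff 23.95625878125429
turn [0.216 0.103 0.133] shift mm [-1.803  3.862  1.102] tooldown [ 0.004 -0.002 -1.   ]
```

View pics/s2.png

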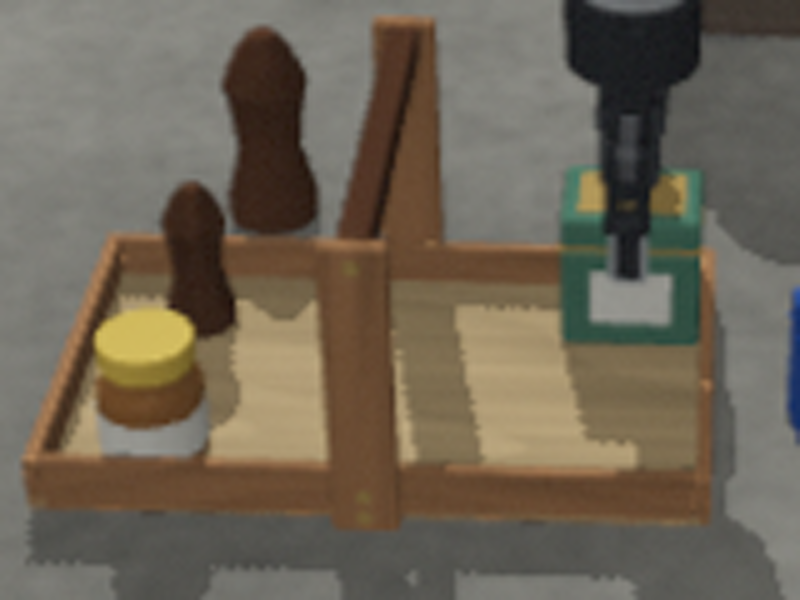

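The tin looks at the corner. The force has levelled off at 6 N, so I'm checking whether the carrier has been dragged.

Run:
```python
from h import *
for n,boxes in(('top',[(395,160,14,80),(330,150,40,20),(276,168,14,30),(338,230,20,18)]),('scene',[(144,245,30,30),(200,245,24,32),(150,215,20,25),(262,250,24,25)])):
    a=cv2.imread(f'pics/{n}0.png'); p=shot(n); b=p['color'][:,:,::-1].copy()
    for x,y,w,h in boxes:
        A=a[y:y+h,x:x+w]; k=8
        B=b[y-4:y+h+4,x-4:x+w+4]
        up=lambda m:cv2.resize(m,None,fx=k,fy=k,interpolation=cv2.INTER_CUBIC)
        r=cv2.matchTemplate(up(B),up(A),cv2.TM_CCOEFF_NORMED); _,s,_,l=cv2.minMaxLoc(r)
        print(n,(x,y),np.array(l)/k-4,round(s,3))
```

```text
top (395, 160) [-1.  1.] 0.9
top (330, 150) [-1.5    1.625] 0.853
top (276, 168) [-0.875  1.5  ] 0.886
top (338, 230) [-0.625  1.375] 0.988
scene (144, 245) [ 1.625 -0.5  ] 0.95
scene (200, 245) [ 1.625 -0.625] 0.976
scene (150, 215) [ 1.    -0.375] 0.837
scene (262, 250) [ 0.875 -1.75 ] 0.62
```

The carrier crept about 4 mm along with the tin, so the tin is against both rims. I'm letting go and rising, then I'll check the fit.

Emit:
send_rows(
  rows="0 0 0 0 0 0 0.9;0 0 0 0 0 0 1;0 0 0 0 0 0 1;0 0 0 0 0 0 1",
)

```text
time: 8.62
eef_pos: [0.4679, -0.0121, 0.0725]
tcp_rot: [0.691, 0.722, -0.0, -0.001]
contact_force: [-0.3, 0.5, 0.8]
opening: 0.999
finger_force: 0.0
```

Emit:
send_rows(
  rows="0 0 0 0 0 -10 1;0 0 0 0 0 -40 1;0 0 0 0 0 -90 1;0 0 0 0 0 -140 1;0 0 0 0 0 -175 1;0 0 0 0 0 -175 1",
)

```text
time: 9.38
eef_pos: [0.4705, -0.0127, 0.2526]
tcp_rot: [0.691, 0.722, 0.002, 0.004]
contact_force: [-0.2, -0.2, -0.9]
opening: 0.998
finger_force: 0.0
```

Emit:
send_rows(
  rows="0 0 10 -130 -80 0 1;0 0 20 -130 -80 0 1;0 0 30 -130 -80 0 1;0 0 40 -130 -80 0 1;0 0 50 -130 -80 0 1;0 0 60 -130 -80 0 1;0 0 70 -130 -80 0 1;0 0 80 -130 -80 0 1",
)

```text
time: 10.38
eef_pos: [0.3937, -0.1453, 0.2465]
tcp_rot: [0.994, 0.106, -0.001, -0.001]
contact_force: [1.0, -1.0, -0.7]
opening: 0.998
finger_force: 0.0
```

```bash
python3 go.py .546 -.140 .25 2.5
python3 - <<'E'
from h import *
p=shot('top'); c=p['color'][150:262,265:415,::-1]
cv2.imwrite('pics/c3.png',cv2.resize(c,None,fx=5.33,fy=5.33,interpolation=cv2.INTER_CUBIC)[:600,:800])
E
```

```text
t 10.375 pos [ 0.394 -0.145  0.247] F [ 1.045 -1.035 -0.685] M [-0.043 -0.059  0.012] op 0.998378210610321 ff 0.0
turn [-0.108  0.12   9.676] shift mm [150.024  26.977  -3.818] tooldown [-0.002  0.002 -1.   ]
```

View pics/c3.png

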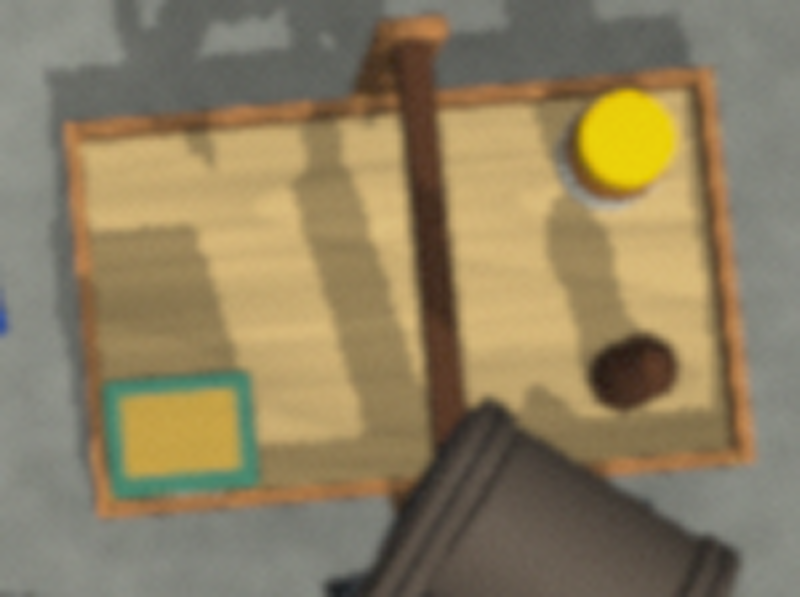

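```bash
cat > fit.py <<'E'
from h import *
from scipy.optimize import least_squares
np.set_printoptions(precision=4,suppress=True)
p=shot('top'); k=5.33
o=lambda a:((a[0]+.5)/k-.5+265,(a[1]+.5)/k-.5+150)
W=lambda a,z: ray(p,*o(a),z)[:2]
def fit(px,z,loc,name):
    P=np.array([W(a,z) for a in px]); L=np.array(loc)
    f=lambda q:(q[:2]+L@np.array([[np.cos(q[2]),np.sin(q[2])],[-np.sin(q[2]),np.cos(q[2])]])-P).ravel()
    r=least_squares(f,[*P.mean(0),1.5]); print(name,r.x,np.degrees(r.x[2]),'res',r.fun*1000); return r.x
a,b=.18,.11
c=fit([(67,124),(711,70),(752,460),(100,515)],.036,[(a,-b),(-a,-b),(-a,b),(a,b)],'carrier')
a,b=.04,.031
t=fit([(104,381),(248,371),(259,484),(115,497)],.097,[(a,-b),(-a,-b),(-a,b),(a,b)],'tin')
R=np.array([[np.cos(c[2]),-np.sin(c[2])],[np.sin(c[2]),np.cos(c[2])]])
loc=lambda w:R.T@(np.array(w)-c[:2])
print('local tin',loc(t[:2]))
H=[W((415,47),.181),W((445,400),.181)]; d=H[0]-H[1]; print('handle yaw',np.degrees(np.arctan2(d[1],d[0])),loc(H[0]),loc(H[1]))
print('grasp',c[:2]+R@[0.0,.008])
E
python3 fit.py
python3 - <<'E'
from h import *
p=shot('scene'); cv2.imwrite('pics/s3.png',cv2.resize(p['color'][200:285,220:300,::-1],None,fx=7,fy=7,interpolation=cv2.INTER_CUBIC))
E
```

```text
carrier [ 0.5468 -0.1398  1.6232] 93.00283058344398 res [ 1.2425  1.5414  2.026  -1.3669 -1.8452 -2.1155 -1.4233  1.941 ]
tin [ 0.4688 -0.0131  1.6252] 93.11829818858303 res [ 0.1271  1.8647  1.577  -2.2925 -0.9391 -2.0117 -0.765   2.4395]
local tin [0.1307 0.0713]
handle yaw 2.387281492146745 [-0.0002 -0.1058] [0.0017 0.0706]
grasp [ 0.5389 -0.1403]
```

View pics/s3.png

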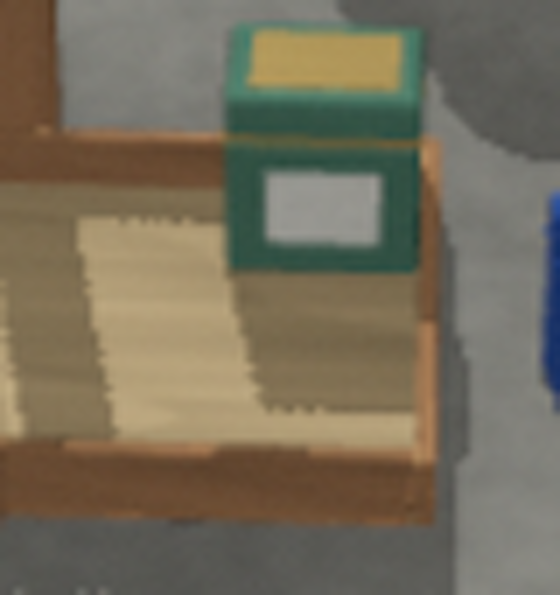

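The tin measures (130.7, 71.3) in the carrier frame and is square to 0.1°. A gap of about 1 mm in x can't be ruled out, so I'll give it a light two-finger squaring push against the end rim.

```bash
python3 go.py .4773 -.0754 .25 93
```

```text
t 10.525 pos [ 0.394 -0.145  0.247] F [ 0.871  0.268 -0.52 ] M [ 0.025  0.008 -0.013] op 0.9988564147856616 ff 0.0
turn [ -0.141   0.005 -80.331] shift mm [ 96.776 -49.934  -3.207] tooldown [-0.002  0.001 -1.   ]
```

Emit:
send_rows(
  rows="0 0 -80.3 97 -50 -3 -0.2;0 0 -80.3 97 -50 -3 -0.2;0 0 -80.3 97 -50 -3 -0.2;0 0 -80.3 97 -50 -3 -0.2;0 0 -80.3 97 -50 -3 -0.2;0 0 -80.3 97 -50 -3 -0.2;0 0 -80.3 97 -50 -3 -0.2;0 0 -80.3 97 -50 -3 -0.2",
)

```text
time: 11.52
eef_pos: [0.4779, -0.0757, 0.2503]
tcp_rot: [0.687, 0.727, -0.0, -0.001]
contact_force: [-0.3, 0.6, 0.4]
opening: 0.398
finger_force: 0.0
```

```bash
python3 go.py .4773 -.0754 .075 93
```

```text
t 11.525 pos [ 0.478 -0.076  0.25 ] F [-0.296  0.565  0.352] M [-0.013 -0.021  0.056] op 0.398147688027799 ff 0.0
turn [-0.068 -0.031  0.198] shift mm [  0.276  -0.379 175.302] tooldown [-0.001  0.    -1.   ]
```

Emit:
send_rows(
  rows="0 0 0 0 0 60 -0.2;0 0 0 0 0 115 -0.2;0 0 0 0 0 150 -0.2;0 0 0 0 0 175 -0.2;0 0 0 0 0 182 -0.2;0 0 0 0 0 182 -0.2",
)

```text
time: 12.28
eef_pos: [0.4782, -0.0759, 0.069]
tcp_rot: [0.689, 0.725, -0.0, -0.0]
contact_force: [1.1, 0.2, 0.1]
opening: 0.404
finger_force: 0.0
```

Emit:
send_rows(
  rows="0 0 0 2 0 0 -0.2;0 0 0 4 0 0 -0.2;0 0 0 6 0 0 -0.2;0 0 0 8 0 0 -0.2;0 0 0 8 0 0 -0.2",
)

```text
time: 12.9
eef_pos: [0.4779, -0.0677, 0.0691]
tcp_rot: [0.689, 0.724, 0.0, 0.0]
contact_force: [0.6, -0.3, 0.7]
opening: 0.402
finger_force: 0.0
```

Emit:
send_rows(
  rows="0 0 0 1 0 0 -0.2;0 0 0 2 0 0 -0.2;0 0 0 2 0 0 -0.2",
)

```text
time: 13.28
eef_pos: [0.4777, -0.0659, 0.069]
tcp_rot: [0.69, 0.724, -0.0, -0.0]
contact_force: [0.3, -0.2, 0.7]
opening: 0.399
finger_force: 0.0
```

Emit:
send_rows(
  rows="0 0 0 1 0 0 -0.2;0 0 0 2 0 0 -0.2;0 0 0 2 0 0 -0.2",
)

```text
time: 13.65
eef_pos: [0.478, -0.0645, 0.0694]
tcp_rot: [0.689, 0.724, -0.0, 0.001]
contact_force: [-0.7, -4.0, 1.4]
opening: 0.397
finger_force: 0.0
```

Emit:
send_rows(
  rows="0 0 0 0.7 0 0 -0.2;0 0 0 0.7 0 0 -0.2",
)

```text
time: 13.9
eef_pos: [0.4784, -0.0639, 0.0697]
tcp_rot: [0.689, 0.724, 0.0, 0.001]
contact_force: [0.4, -4.5, 3.1]
opening: 0.407
finger_force: 0.0
```

Emit:
send_rows(
  rows="0 0 0 0.7 0 0 -0.2;0 0 0 0.7 0 0 -0.2",
)

```text
time: 14.15
eef_pos: [0.4785, -0.0633, 0.0698]
tcp_rot: [0.689, 0.724, 0.0, 0.001]
contact_force: [0.0, -5.3, 3.0]
opening: 0.403
finger_force: 0.0
```

Emit:
send_rows(
  rows="0 0 0 -6 0 0 -0.2;0 0 0 -6 0 -20 -0.2;0 0 0 -6 0 -80 0;0 0 0 -6 0 -140 0;0 0 0 -6 0 -181 0.3;0 0 0 -6 0 -181 0.3",
)

```text
time: 14.9
eef_pos: [0.4796, -0.0686, 0.254]
tcp_rot: [0.69, 0.724, 0.002, 0.003]
contact_force: [-0.2, -0.9, -1.2]
opening: 0.649
finger_force: 0.0
```

```bash
python3 go.py .5389 -.1395 .25 3
```

```text
t 14.9 pos [ 0.48  -0.069  0.254] F [-0.231 -0.868 -1.23 ] M [ 0.034  0.003 -0.007] op 0.6486735184659064 ff 0.0
turn [ 0.388 -0.269 89.802] shift mm [-73.734  55.737   4.473] tooldown [ 0.007 -0.001 -1.   ]
```

Emit:
send_rows(
  rows="0 0 89.8 -74 56 0 0.3;0 0 89.8 -74 56 0 0.3;0 0 89.8 -74 56 0 0.3;0 0 89.8 -74 56 0 0.3;0 0 89.8 -74 56 0 0.3;0 0 89.8 -74 56 0 0.3;0 0 89.8 -74 56 0 0.3;0 0 89.8 -74 56 0 0.3",
)

```text
time: 15.9
eef_pos: [0.5363, -0.1387, 0.2471]
tcp_rot: [0.998, 0.057, -0.002, -0.002]
contact_force: [0.5, 0.6, -0.5]
opening: 0.65
finger_force: 0.0
```

Emit:
send_rows(
  rows="0 0 9.5 0 0 0 0.3;0 0 9.5 0 0 0 0.3",
)

```text
time: 16.15
eef_pos: [0.5365, -0.1389, 0.2476]
tcp_rot: [1.0, -0.022, -0.002, -0.001]
contact_force: [0.1, 0.5, 0.1]
opening: 0.65
finger_force: 0.0
```

```bash
python3 go.py .5389 -.1395 .170 2.7
python3 - <<'E'
from h import *
p=shot('top');c=p['color'][150:262,265:415,::-1]
cv2.imwrite('pics/c4.png',cv2.resize(c,None,fx=5.33,fy=5.33,interpolation=cv2.INTER_CUBIC)[:600,:800])
E
```

```text
t 16.15 pos [ 0.536 -0.139  0.248] F [0.077 0.489 0.059] M [-0.007 -0.052  0.058] op 0.6502529618043521 ff 0.0
turn [-0.159  0.211 -5.232] shift mm [ 2.722  0.686 77.547] tooldown [-0.004  0.003 -1.   ]
```

View pics/c4.png

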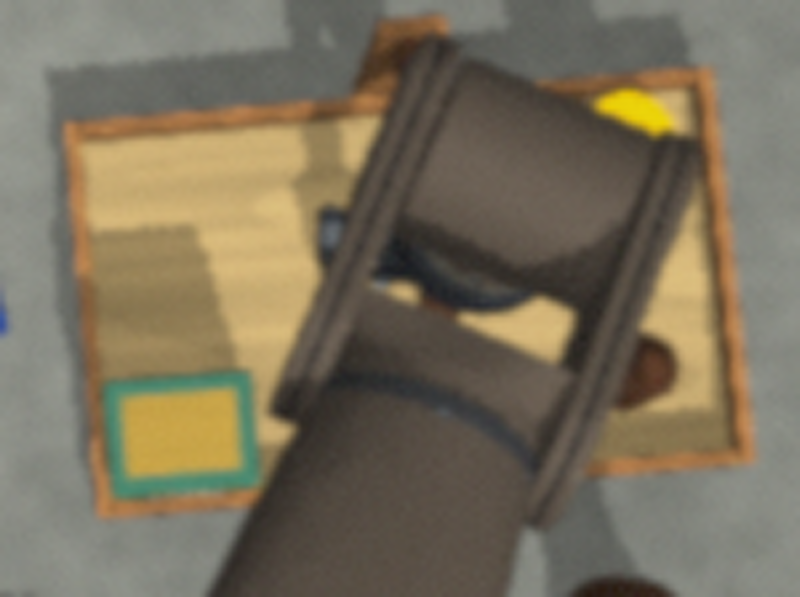

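The tin is flush in the corner and the carrier hasn't shifted. I'm correcting the yaw, then descending onto the handle.

Emit:
send_rows(
  rows="-0.1 0.2 -5.2 2.5 0.7 20 0.3;-0.1 0.2 -5.2 2.5 0.7 40 0.3;-0.1 0.2 -5.2 2.5 0.7 60 0.3;-0.1 0.2 -5.2 2.5 0.7 77 0.3;-0.1 0.2 -5.2 2.5 0.7 77 0.3",
)

```text
time: 16.82
eef_pos: [0.5388, -0.1399, 0.1707]
tcp_rot: [1.0, 0.022, -0.0, -0.0]
contact_force: [-0.1, -0.3, 0.3]
opening: 0.647
finger_force: 0.0
```

```bash
python3 go.py .5389 -.1395 .170 2.7
```

```text
t 16.825 pos [ 0.539 -0.14   0.171] F [-0.051 -0.311  0.276] M [ 0.03   0.025 -0.04 ] op 0.6474236283324908 ff 0.0
turn [-0.007  0.023 -0.136] shift mm [ 0.165 -0.431  0.681] tooldown [-0.  0. -1.]
```

Emit:
send_rows(
  rows="0 0 0 0 0 0 -0.3;0 0 0 0 0 0 -0.6;0 0 0 0 0 0 -1;0 0 0 0 0 0 -1;0 0 0 0 0 0 -1;0 0 0 0 0 0 -1",
  grip_force=30,
)

```text
time: 17.58
eef_pos: [0.5406, -0.1404, 0.1743]
tcp_rot: [1.0, 0.023, 0.003, 0.001]
contact_force: [0.5, 2.8, 5.9]
opening: 0.205
finger_force: 31.0
```

Emit:
send_rows(
  rows="0 0 0 0 0 0 -1;0 0 0 0 0 0 -1;0 0 0 0 0 0 -1;0 0 0 0 0 0 -1",
  grip_force=110,
)

```text
time: 18.08
eef_pos: [0.5407, -0.1405, 0.1746]
tcp_rot: [1.0, 0.023, 0.003, 0.001]
contact_force: [-0.6, 2.3, 5.8]
opening: 0.188
finger_force: 109.0
```

```bash
python3 go.py .5389 -.1395 .170 2.7
```

```text
t 18.075 pos [ 0.541 -0.141  0.175] F [-0.634  2.295  5.801] M [0.461 0.033 0.212] op 0.1877814820760687 ff 108.97847414016724
turn [ 0.141 -0.312 -0.117] shift mm [-1.736 -1.125  4.555] tooldown [ 0.006 -0.002 -1.   ]
```

Emit:
send_rows(
  rows="0 0 0 0 0 -2 -1;0 0 0 0 0 -4 -1;0 0 0 0 0 -7 -1;0 0 0 0 0 -10 -1;0 0 0 0 0 -14 -1;0 0 0 0 0 -18 -1;0 0 0 0 0 -20 -1;0 0 0 0 0 -20 -1",
)

```text
time: 19.08
eef_pos: [0.54, -0.1405, 0.1934]
tcp_rot: [1.0, 0.022, 0.002, 0.001]
contact_force: [-0.4, 0.6, -8.8]
opening: 0.182
finger_force: 107.6
```

```bash
python3 go.py .5389 -.1395 .270 2.7
python3 - <<'E'
from h import *
p=shot('scene'); cv2.imwrite('pics/s4.png',cv2.resize(p['color'][150:290,135:305,::-1],None,fx=4.2,fy=4.2,interpolation=cv2.INTER_CUBIC))
E
```

```text
t 19.075 pos [ 0.54  -0.141  0.193] F [-0.382  0.568 -8.844] M [ 0.024 -0.04   0.046] op 0.1819307044898517 ff 107.56840467453003
turn [ 0.127 -0.231 -0.132] shift mm [ -0.737  -0.88  -76.596] tooldown [ 0.004 -0.002 -1.   ]
```

View pics/s4.png

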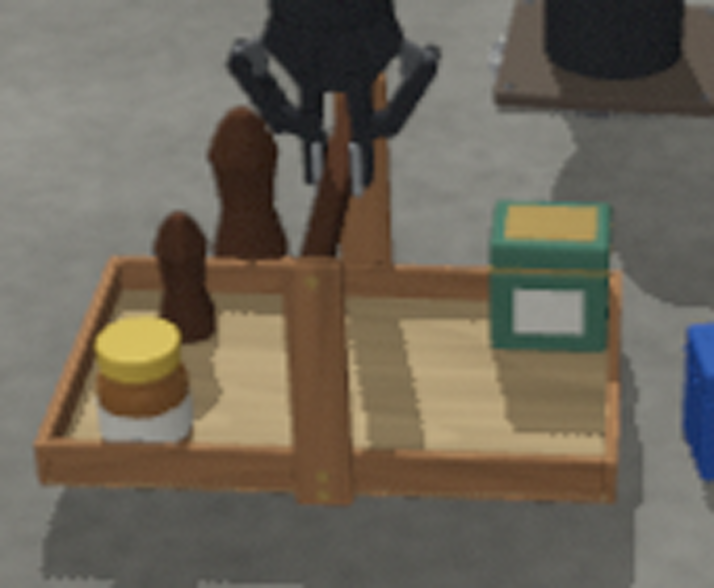

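It's fully lifted (8.8 N) and well balanced (moment under 0.05 N m), with everything standing. Raising it the rest of the way.

Emit:
send_rows(
  rows="0 0 0 0 0 -4 -1;0 0 0 0 0 -12 -1;0 0 0 0 0 -24 -1;0 0 0 0 0 -38 -1;0 0 0 0 0 -52 -1;0 0 0 0 0 -65 -1;0 0 0 0 0 -74 -1;0 0 0 0 0 -79 -1",
)

```text
time: 20.12
eef_pos: [0.5397, -0.1403, 0.2728]
tcp_rot: [1.0, 0.022, 0.002, 0.001]
contact_force: [-1.0, 0.3, -9.0]
opening: 0.188
finger_force: 107.6
```

Emit:
send_rows(
  rows="0 0 0 0 0 -2 -1;0 0 0 0 0 -2 -1;0 0 0 0 0 -2 -1;0 0 0 0 0 -2 -1;0 0 0 0 0 -2 -1;0 0 0 0 0 -2 -1",
)

```text
time: 20.88
eef_pos: [0.5395, -0.1402, 0.274]
tcp_rot: [1.0, 0.022, 0.002, 0.001]
contact_force: [0.0, 0.4, -9.4]
opening: 0.185
finger_force: 107.5
```

```bash
python3 go.py .5389 -.1395 .275 2.7
python3 - <<'E'
from h import *
p=shot('scene'); cv2.imwrite('pics/s5.png',cv2.resize(p['color'][120:290,135:335,::-1],None,fx=3.5,fy=3.5,interpolation=cv2.INTER_CUBIC))
E
```

```text
t 20.875 pos [ 0.54  -0.14   0.274] F [ 0.033  0.403 -9.355] M [ 0.025  0.01  -0.017] op 0.18533312015515843 ff 107.54175424575806
turn [ 0.105 -0.189 -0.128] shift mm [-0.609 -0.775 -1.051] tooldown [ 0.003 -0.002 -1.   ]
```

View pics/s5.png

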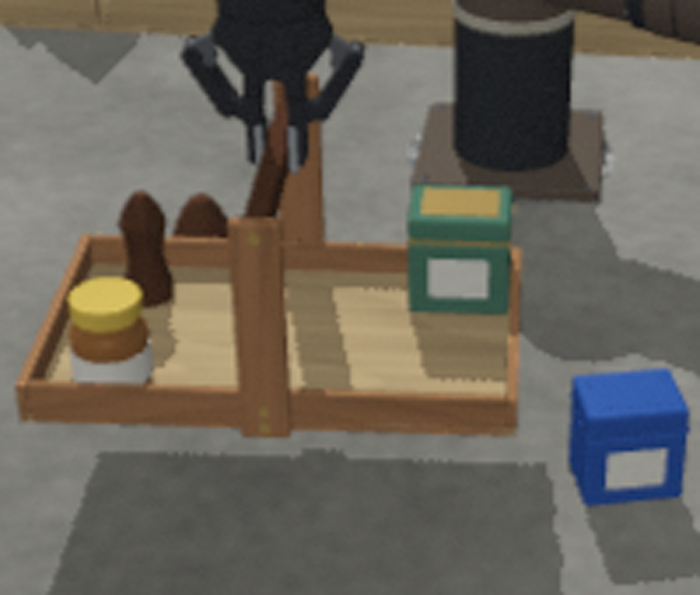

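The carrier hangs level about 10 cm above the worktop. The honey, pepper mill and tin are all upright, and the tin is in its corner. Handing in.

```bash
python3 -c "
from plant import ctrl
print(ctrl.sign_off())"
```

```text
the job is handed in; nothing more can be done
None
```

The job is handed in: the green tin sits square in its corner against both rims, opposite the honey, and the arm is holding the carrier level and still by its handle, about 10 cm above the worktop with everything standing.

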